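# Steady the inspection camera's stand, then ratchet the camera up to its sixth notch

## Task

The inspection camera's stand rocks because its levelling foot, the one under the round black knob, hangs clear of the desk: first turn that knob until all four feet carry a fair share of the weight and the base sits firm. Then lift the camera column by its crossbar, click by click, to the sixth notch, where the red band comes into view just above the socket, without going past it, and let go with the pawl holding it. Keep off the camera and its arm, do not shove the stand about, and leave the can, the power brick, the drive and the red tub where they are.

Things in the scene. Friction and masses are not known exactly. Their poses are not given: they have to be found in the camera images.
- stand: Base of the stand: dark plate 300 x 200 x 8 mm, top 20 mm above the desk, loose on four rubber feet (x +120 or -125, y +-78 mm), about 3.8 kg in all. Origin at desk level under its middle; z up, x from the column's end to the end the camera arm points to, y towards the robot's side. A circuit board is clipped on it under the lens, top 28 mm above the desk.
- level_knob (a joint): Turn of the levelling knob, rad, 0 to 6.2, growing clockwise seen from above, which drives its foot down 8 mm per turn; stays where left, turns with 0.05 N m. Starts between 0.1 and 2.2 with the foot clear of the desk; the foot touches at about 3.2, the feet share the weight best at about 4.3, and beyond about 5.4 foot_b comes off the desk.
- knob_grip (a point): Centre of the levelling knob: black fluted round knob, axis upright, 34 mm across, 25 mm high, white line on top, at the stand's corner x +120, y +78 mm, about 50 mm above the desk, free above. Under it a 10 mm spindle and at least 10 mm of space to the plate. Sinks 1.3 mm per rad while its foot hangs free.
- column (a joint): Height of the ratchet column, m; notch n lies at n x 0.010 (0 to 7), the sixth at 0.060. Starts resting on notch 0, 1, 2 or 3. Slides straight up, taking 8 to 13 N (0.7 kg), and clicks 1 to 1.5 mm above each notch; let go, it drops back onto the last notch clicked and cannot go lower. The seventh click, at 0.071, is past the mark.
- bar_grip (a point): Where to grip the crossbar on the robot's side: level dark steel bar along the stand's y, 15 mm thick, bare from 12 to 46 mm out from the column's axis, then a 19 mm end cap; this point is on the bar's axis, 35 mm out. 160 mm above the desk and 35 mm above the socket's top at notch 0; rises with the column. The far side is alike. Axes as the stand's.
- camera_head (a point): Camera head, at the arm's underside. The pale arm with light, 88 mm wide, 22 thick, along the stand's x from 30 mm behind the column's axis to 155 mm in front of it, has its underside 78 mm above the crossbar's axis and so roofs over the bar. The black head, 54 mm across, 130 mm from the column, hangs 50 mm lower than this point.
- camera: Camera arm and head as one solid, fixed to the column's top; frame: that of the stand raised by the column's height.
- socket_top (a point): Centre of the top of the grey socket, 60 x 40 mm, 125 mm above the desk, on the column's axis (stand's x -105, y 0). The ratchet column, aluminium, 22 mm square, slides in it. Thin black lines every 10 mm; one red band, 4.5 mm high, that stands just above the socket at the sixth notch.
- pawl (a joint): Swing of the brass pawl in rad: 0 seated under a tooth, about 0.13 when a tooth pushes it aside, snapping back at each click.
- foot_screw: Rubber levelling foot, 22 mm across, under the knob.
- foot_b: Fixed rubber foot at the stand's x +120, y -78 mm.
- foot_c: Fixed rubber foot at the stand's x -125, y +78 mm.
- foot_d: Fixed rubber foot at the stand's x -125, y -78 mm.
- table: The beech desk; its top is at height 0.
- can_center (a point): Middle of the standing blue and white air-duster can with red cap: 52 mm across, 185 mm high, this point 90 mm up; stands between the robot and the stand.
- brick_center (a point): Centre of the black laptop power brick lying flat near the knob: 112 x 50 x 31 mm, long side along its x.
- drive_center (a point): Centre of the flat silver portable drive between the robot and the column: 112 x 76 x 13 mm.
- tub_center (a point): Middle of the round red plastic tub beside the column's end: 204 mm across the rim, 116 mm high, this point 58 mm up.

How it is judged (in metres and radians):
On the way, in this order (a step that is already met when the one before it is completed fails the run):
1. with the column still low and the knob let go, all four feet carry more than 2 N (contact force between each of foot_screw, foot_b, foot_c, foot_d and table above 2 N and value of joint column below 0.05 m and contact force between the fingers and stand below 0.3 N), for 0.2 s.
2. the column hangs on its pawl at the sixth notch, let go (value of joint column between 0.058 and 0.062 m and contact force between the fingers and stand below 0.3 N), for 0.2 s.
At the end, for the whole second after the job is handed in: All four feet press on the desk with more than 2 N each, the column rests on its pawl at the sixth notch (60 mm, within 2 mm), everything is at rest, the stand is within 20 mm of where it stood, and the can, brick, drive and tub are within 15 mm of where they stood (contact force between each of foot_screw, foot_b, foot_c, foot_d and table above 2 N and value of joint column between 0.058 and 0.062 m and linear speed of stand below 0.01 m/s and velocity of joint column between -0.01 and 0.01 m/s and distance of each of can_center, brick_center, drive_center, tub_center from where it was at the start of the episode below 0.015 m and distance of stand from where it was at the start of the episode below 0.02 m); the robot touches nothing.
It fails at once if the column is raised past the sixth notch to the seventh click (above 70.5 mm) (value of joint column above 0.0705 m).
It fails at once if the camera or its arm is touched (more than 1 N) (contact force between any of the fingers, the arm and camera above 1 N).
It fails at once if the stand is shoved more than 20 mm (distance of stand from where it was at the start of the episode above 0.02 m).
It fails at once if the can, the power brick, the drive or the tub is moved more than 15 mm (distance of any of can_center, brick_center, drive_center, tub_center from where it was at the start of the episode above 0.015 m).
It also fails if it takes over 64 s, if anything falls off the work surface, if the arm or the gripper's body presses on something with over 40 N, if the wrist force passes 120 N, or if a joint passes its speed limit or range.

## Robot

A 7-joint arm with a two-finger parallel gripper is mounted at the origin on the work surface. World frame = base frame: x ahead of the robot, y to its left, z up, the work surface at z = 0. Lengths are in m, angles in degrees, forces in N, time in s.
With the tool pointing down it reaches from about 0.425 to 0.875 m from the base axis. Payload 9.9 kg.
Tool frame: the origin (TCP) lies on the centre line of the jaws, within the pads' length; the fingertips stand 25 mm ahead of it and the grasp point (between the pads) lies 6 mm ahead of it (env.finger_overhang is the distance from the TCP to the fingertips, in m); z points along the fingers, y is the line along which they close (so a half turn about z gives the same grasp; the last joint's range is limited). The gripper opens to 85 mm and grips with 20 to 120 N. Pads are 22 mm wide; open, the fingers measure 114 mm over their backs; the gripper's body (76 mm by 85 mm) begins 54 mm behind the grasp point. The pads swing forward as they close: fully open they stand 13 mm farther back than shut.
Start: joints at [-70.692, 32.985, 1.427, 82.34, -0.859, 64.687, -3.237], TCP at [0.276, 0.616, 0.256] pointing down, gripper open.
Joint ranges: [-157.87, 157.87], [-19.46, 123.44], [-87.15, 90], [11.01, 140.99], [-62.26, 242.26], [9.8, 113.94], [-161.44, 161.44]. Speed limits (degrees/s): [127.2, 127.2, 172.46, 172.46, 180, 180, 180].

## Interface

Orientations are given as [roll, pitch, yaw] about the fixed x, y, z axes, in that order (R = Rz(yaw) Ry(pitch) Rx(roll)).
In Python, from rig import env, cams, spot_in, trace, landmark_of gives the robot as it stands.
- The arm moves only by the tool jog_arm, never from a script. Its argument "targets" is one flat list of numbers, 7 for each row, row after row: the shift along the world's x, y, z in m, then the turn, a rotation vector about the world's x, y, z in units of 6 degrees (1.0 is 6 degrees), then the closure in counts, from 0 (fully open) to 255 (shut). A call has 1 to 10 rows; each row is the pose to reach, as a shift and turn from the pose commanded when the call began; what a row does not reach only later rows make up. A row lasts 1/10 s, in which the tool goes at most 50 mm and 8.59 degrees, less where a joint would pass 70% of its speed; a pose out of reach is approached as far as the arm can. A call with a gripper value outside its range is refused whole. The fingers move at their own pace and stop on an object; "squeeze" is the grip in N (left out, the last holds). Time passes only in rows, so rows that repeat a pose let the fingers close. It gives the time, the measured TCP pose, the force, the opening and the grip force at its end, in the units of the state.
- env.state(): the state, without advancing time (a new reading comes with each control period).
- cams.grab_frame(name): name is "scene" or "top" or "wrist"; returns a dict with "image" (400x640x3 uint8, blue, green, red), "fx", "fy", "cx", "cy" (pixels), "k1" (the pictures are not rectified: a ray, as slopes to the right and down, at radius r is drawn at 1 + k1 r^2 times it, then the intrinsics apply), "cam_to_world" (4x4, takes a point from camera to world coordinates). Camera axes: x right, y down, z forward; pixel columns grow to the right and rows downward; lengths in m; the calibration is good to about 2 mm. A picture is of the moment at which its call begins. There is no depth.
- env.close_job(): hands the job in; it is judged then, once.
Trained networks look in the newest picture that a camera, given by its name, has taken for a name from the list of things; names that differ only in an ending like _2 or _b are one class to them, and where a whole thing is asked for, a point or a joint stands for the part that bears it (a point fixed in the world has none). Each returns a list of dicts, best first, with "confidence" (0 to 1); they miss things now and then, are a little off and sometimes report something else, mostly with a low value. They report only what shows in the picture. A call takes as long as a camera call.
- spot_in(target, camera): "bbox" ([left, top, right, bottom] in pixels, round what is visible of it).
- trace(target, camera): "mask" (400x640 bool, what is visible of it) and "bbox" ([left, top, right, bottom] in pixels, round what is visible of it).
- landmark_of(target, camera): "at" ([column, row] in pixels: a listed point, or the origin of a listed thing).
The state is a dict: "clock": time; "q": joint angles; "joint_vel": joint speeds; "joint_torque": joint torques, N m; "eef_pos": TCP position; "ee_rot": TCP orientation; "wrist_force": force on the tool from outside, world axes, zero at the start; "torque": the same for the moment, N m; "width": opening from 0.0 (shut) to 1.0 (fully open); "finger_force": force on a finger pad.
Only numpy, scipy, OpenCV 4.12 (cv2) and the standard library are available. Lean on these libraries where they do the work, as an engineer would, in place of code of your own. Each camera call takes 0.05 s, during which the arm holds its last target. There are 200 camera calls.

## Working session

There is one attempt and no reset: what is moved stays moved. The work goes in short steps, Python scripts to look and compute and a tool call to move; the robot and the scene stay as the last step left them, time stands still between calls to the robot, and variables do not carry over. Pictures are saved under pics/ and viewed, at most 10 in all, crops included, and the job is handed in when it is done.

Besides the shell and the picture viewer there is one more tool, called after "Emit:" by a JSON object that holds its "method" and its "body", one argument or row to a line. jog_arm: Moves the arm, as the interface text tells. Its arguments: {"type":"object","properties":{"targets":{"type":"array","items":{"type":"number"}},"squeeze":{"type":"number"}},"required":["targets"]}

```bash
mkdir -p pics; ls; cat > h.py <<'E'
import numpy as np, cv2
from rig import env, cams, spot_in, trace, landmark_of
def ray(f,p):
    x=np.array([(p[0]-f["cx"])/f["fx"],(p[1]-f["cy"])/f["fy"]]);u=x.copy()
    for _ in range(20): u=x/(1+f["k1"]*(u@u))
    T=np.array(f["cam_to_world"]);return T[:3,3],T[:3,:3]@np.array([u[0],u[1],1])
def atz(f,p,z):
    o,d=ray(f,p);return o+d*(z-o[2])/d[2]
def proj(f,P):
    T=np.array(f["cam_to_world"]);c=T[:3,:3].T@(np.array(P)-T[:3,3]);u=c[:2]/c[2];u=u*(1+f["k1"]*(u@u))
    return np.array([u[0]*f["fx"]+f["cx"],u[1]*f["fy"]+f["cy"]])
def tri(obs):
    A=np.zeros((3,3));b=np.zeros(3)
    for f,p in obs:
        o,d=ray(f,p);d=d/np.linalg.norm(d);M=np.eye(3)-np.outer(d,d);A+=M;b+=M@o
    return np.linalg.solve(A,b)
E
cat > a.py <<'E'
from h import *
F={}
for n in("scene","top"):
    f=F[n]=cams.grab_frame(n);cv2.imwrite(f"pics/{n}0.png",f["image"]);T=np.array(f["cam_to_world"]);print(n,T[:3,3].round(3),T[:3,2].round(2))
for t in("knob_grip","bar_grip","camera_head","socket_top","can_center","brick_center","drive_center","tub_center","stand"):
    obs=[]
    for n in F:
        r=landmark_of(t,n)
        if r: obs.append((F[n],r[0]["at"]));print(t,n,np.round(r[0]["at"]),round(r[0]["confidence"],2))
    if len(obs)==2:
        P=tri(obs);print("  ",P.round(3),[np.linalg.norm(proj(f,P)-p).round(1) for f,p in obs])
print(env.state())
E
python3 a.py
```

```text
pics
scene [0.898 0.539 0.93 ] [-0.33 -0.54 -0.77]
top [0.374 0.014 1.166] [ 0.19 -0.01 -0.98]
knob_grip scene [372. 253.] 0.48
knob_grip top [388. 196.] 0.72
   [ 0.535 -0.02   0.083] [np.float64(63.5), np.float64(64.3)]
bar_grip scene [282. 158.] 0.68
bar_grip top [397. 206.] 0.76
   [ 0.559 -0.2    0.175] [np.float64(0.2), np.float64(0.2)]
camera_head scene [304. 165.] 0.71
camera_head top [346. 198.] 0.9
   [ 0.562 -0.06   0.262] [np.float64(0.0), np.float64(0.0)]
socket_top scene [271. 180.] 0.65
socket_top top [385. 195.] 0.75
   [ 0.604 -0.182  0.122] [np.float64(2.4), np.float64(2.5)]
can_center top [362. 268.] 0.93
brick_center scene [376. 254.] 0.93
brick_center top [278. 254.] 0.82
   [ 0.445  0.13  -0.012] [np.float64(0.9), np.float64(0.9)]
drive_center scene [314. 174.] 0.87
drive_center top [398. 259.] 0.58
   [ 0.429 -0.231  0.009] [np.float64(0.5), np.float64(0.6)]
tub_center scene [243. 160.] 0.74
tub_center top [451. 196.] 0.9
   [ 0.615 -0.393  0.041] [np.float64(1.1), np.float64(1.2)]
stand scene [298. 221.] 0.57
stand top [348. 210.] 0.57
   [ 0.578 -0.086  0.006] [np.float64(0.6), np.float64(0.6)]
{'clock': 1.0, 'q': array([-70.69031219,  32.98429555,   1.42428924,  82.34027999,
        -0.85878394,  64.6868778 ,  -3.2385999 ]), 'joint_vel': array([ 0.02678179,  0.03792469,  0.15673385,  0.11850352, -0.01171938,
        0.05668471, -0.07747121]), 'joint_torque': array([-6.66680753e-04, -7.65521193e+01,  2.24876784e+00, -2.86305714e+01,
        1.53909571e-02,  2.85764094e-03,  4.73653245e-05]), 'eef_pos': array([0.27571806, 0.61611965, 0.25629511]), 'ee_rot': array([-1.79999059e+02, -9.24945416e-04,  1.55889697e+02]), 'wrist_force': array([ 0.07982324,  0.54927965, -0.44386757]), 'torque': array([-0.00620981, -0.01993187, -0.01977721]), 'finger_force': 0.0, 'width': 1.0031882179163}
```

View pics/scene0.png

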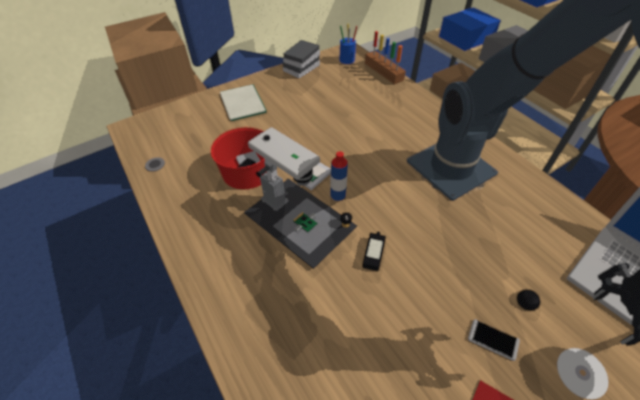

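View pics/top0.png

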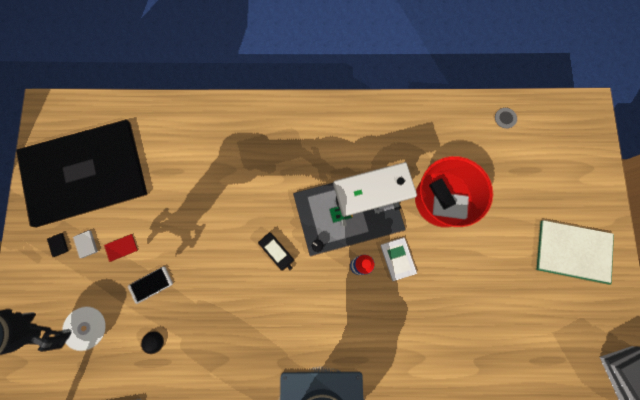

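The landmark network confused the knob with the brick. In the pictures the knob is at scene (346,218) and top (318,244), and the can's cap is at top (363,264). I'll triangulate those by hand.

```bash
cat > b.py <<'E'
from h import *
F={n:cams.grab_frame(n) for n in("scene","top")}
print([a for a in dir(env) if a[0]!='_'])
for t in("level_knob","can_center","stand","column"):
    for n in F:
        for r in spot_in(t,n)[:2]: print(t,n,np.round(r["bbox"]),round(r["confidence"],2))
print("knob",tri([(F["scene"],(346,217)),(F["top"],(318,243))]))
print("cap",tri([(F["scene"],(340,155)),(F["top"],(365,264))]), "can@185", atz(F["top"],(365,264),.185))
print("landm bar scene/top at z: ",[atz(F["top"],(397,206),z).round(3) for z in(.16,.19)])
# stand fit from column/camera
c=np.array([.604,-.182]);x=np.array([.562,-.06])-c;x/=np.linalg.norm(x);y=np.array([-x[1],x[0]])
O=c+.105*x;print("yaw",np.degrees(np.arctan2(x[1],x[0])),"O",O,"knob pred",O+.12*x+.078*y,"bar pred",c+.035*y)
for cx,cy in((.15,.1),(.15,-.1),(-.15,.1),(-.15,-.1)):
    P=[*(O+cx*x+cy*y),.02];print(cx,cy,[proj(F[n],P).round(0) for n in F])
im=cv2.resize(F["top"]["image"][150:300,230:480],None,fx=3,fy=3,interpolation=cv2.INTER_CUBIC);cv2.imwrite("pics/topc.png",im)
E
python3 b.py
```

```text
['Unreachable', 'close_job', 'finger_overhang', 'state']
level_knob top [313. 240. 322. 252.] 0.49
can_center scene [329. 149. 350. 203.] 0.68
can_center top [350. 255. 378. 274.] 0.7
stand scene [106.  46. 639. 400.] 0.69
stand scene [246. 125. 357. 264.] 0.58
stand top [294. 163. 418. 254.] 0.61
column scene [247. 126. 320. 182.] 0.64
column top [333. 164. 417. 215.] 0.79
knob [0.47143209 0.0088404  0.05512869]
cap [ 0.40929361 -0.11204248  0.17754025] can@185 [ 0.40758844 -0.10974166  0.185     ]
landm bar scene/top at z:  [array([ 0.561, -0.203,  0.16 ]), array([ 0.555, -0.196,  0.19 ])]
yaw 108.99665415548853 O [ 0.56982114 -0.08271855] knob pred [0.45700766 0.00535595] bar pred [ 0.57090618 -0.19339295]
0.15 0.1 [array([360., 221.]), array([312., 260.])]
0.15 -0.1 [array([320., 267.]), array([290., 197.])]
-0.15 0.1 [array([286., 178.]), array([406., 226.])]
-0.15 -0.1 [array([244., 215.]), array([382., 166.])]
```

View pics/topc.png

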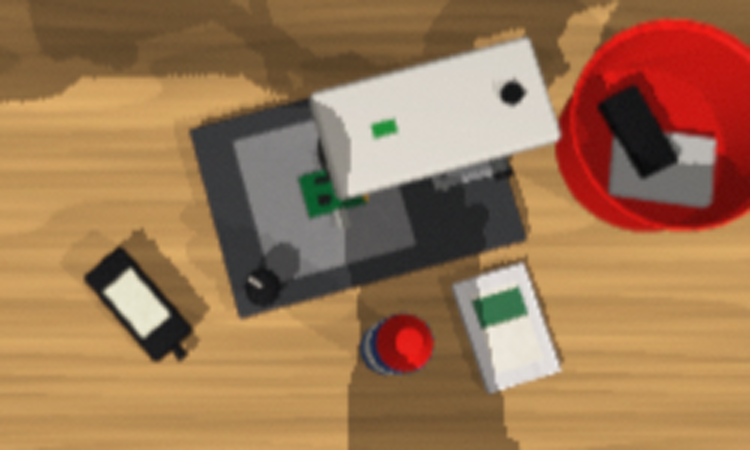

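Emit:
{"method": "jog_arm", "body": {
  "targets": [0.015, -0.045, 0, 0, 0, 0, 0, 0.03, -0.09, 0, 0, 0, 0, 0, 0.045, -0.135, 0, 0, 0, 0, 0, 0.06, -0.18, 0, 0, 0, 0, 0, 0.075, -0.225, 0, 0, 0, 0, 0, 0.09, -0.27, 0, 0, 0, 0, 0, 0.105, -0.315, 0, 0, 0, 0, 0, 0.12, -0.36, 0, 0, 0, 0, 0, 0.135, -0.405, 0, 0, 0, 0, 0, 0.15, -0.45, 0, 0, 0, 0, 0]
}}

```text
clock: 2.5
eef_pos: [0.4261, 0.1643, 0.2567]
ee_rot: [180.0, 0.0, 155.9]
wrist_force: [1.3, -0.3, -0.1]
width: 1.001
finger_force: 0.0
```

Emit:
{"method": "jog_arm", "body": {
  "targets": [0.01, -0.04, 0, 0, 0, 0, 0, 0.02, -0.08, 0, 0, 0, 0, 0, 0.03, -0.12, 0, 0, 0, 0, 0, 0.035, -0.14, 0, 0, 0, 0, 0, 0.035, -0.14, 0, 0, 0, 0, 0]
}}

```text
clock: 3.0
eef_pos: [0.4613, 0.0227, 0.2566]
ee_rot: [-180.0, 0.1, 155.6]
wrist_force: [-0.5, 0.8, 0.2]
width: 0.997
finger_force: 0.0
```

```bash
cat > c.py <<'E'
from h import *
s=env.state();print(s["q"].round(1),s["eef_pos"].round(4),s["ee_rot"].round(1),s["wrist_force"].round(2),s["torque"].round(3),s["clock"])
f=cams.grab_frame("wrist");cv2.imwrite("pics/w1.png",f["image"])
for t in("level_knob",): 
    for r in spot_in(t,"wrist")[:2]: print(r)
for t in("knob_grip",):
    for r in landmark_of(t,"wrist")[:2]: print(t,r,[atz(f,r["at"],z).round(4) for z in(.05,.0625)])
for P in((.47,.009,.05),(.457,.005,.05)): print(proj(f,P))
g=cams.grab_frame("top")
C=[atz(g,p,.02)[:2].round(3) for p in((310,255.7),(294,193.3),(405,230))];print(C)
E
python3 c.py
```

```text
[-17.2  15.2  10.9 113.4  -3.5  51.7  61.1] [0.4613 0.0227 0.2566] [-1.800e+02  1.000e-01  1.556e+02] [-0.5   0.79  0.19] [0.013 0.026 0.012] 3.0
knob_grip {'at': [309.6, 181.7], 'confidence': 0.86} [array([0.4689, 0.0104, 0.05  ]), array([0.4656, 0.0122, 0.0625])]
[308.78526133 183.30531695]
[299.01812617 172.86839405]
[array([0.438, 0.031]), array([0.628, 0.08 ]), array([ 0.513, -0.254])]
```

View pics/w1.png

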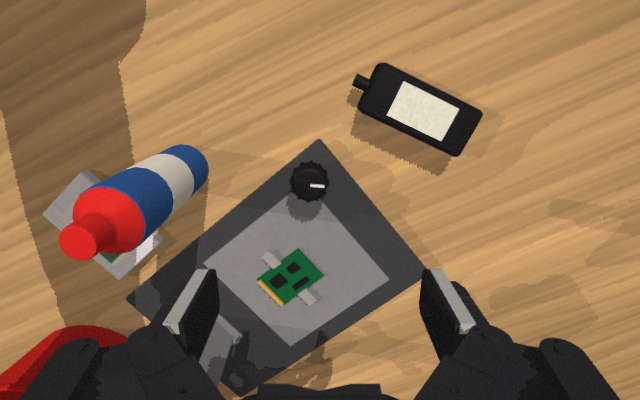

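```bash
cat > d.py <<'E'
from h import *
f=cams.grab_frame("wrist")
A,B,C=[atz(f,p,.02)[:2] for p in((320,139),(127,298),(425,265))];print(A,B,C)
x=A-B;L=np.linalg.norm(x);yaw=np.degrees(np.arctan2(x[1],x[0]));y=A-C
print("yaw",yaw,"len",L,"yaw from y",np.degrees(np.arctan2(y[1],y[0]))-90,np.linalg.norm(y))
x/=L;y=np.array([-x[1],x[0]]);O=A-.15*x-.1*y
print("O",O,"knob",O+.12*x+.078*y,"axis",O-.105*x,"bar",O-.105*x+.035*y)
# knob top line
im=f["image"].min(axis=2)[165:205,290:335];m=im>140;ys,xs=np.nonzero(m);P=np.array([xs+290,ys+165],float).T
c,w=P.mean(0),np.linalg.svd(P-P.mean(0))[2][0];w*=np.sign(w[0]);print(len(P),c,w)
a,b=atz(f,c-8*w,.0625),atz(f,c+8*w,.0625);d=b-a;print("line ang",np.degrees(np.arctan2(d[1],d[0])))
k=(im<60).astype(np.uint8);M=cv2.moments(k,True);kc=(M["m10"]/M["m00"]+290,M["m01"]/M["m00"]+165);print(kc,atz(f,kc,.055), [atz(f,c,.0625)])
E
python3 d.py
```

```text
[0.43996961 0.03860888] [ 0.5173512  -0.24404255] [0.61712461 0.08866301]
yaw 105.31073210954715 len 0.29305245563433807 yaw from y -254.22266698363072 0.18409049093908014
O [ 0.57602847 -0.07966194] knob [0.4691104  0.01548283] axis [ 0.60375411 -0.18093528] bar [ 0.56999633 -0.19017716]
37 [312.32432432 188.51351351] [0.9945112  0.10463017]
line ang 59.609695292061545
(311.0160213618158, 184.21028037383178) [0.46946339 0.01620938 0.055     ] [array([0.47166297, 0.01668555, 0.0625    ])]
```

Emit:
{"method": "jog_arm", "body": {
  "targets": [0.002, -0.002, -0.02, 0, 0, 1.3, 0, 0.004, -0.004, -0.05, 0, 0, 2.6, 0, 0.006, -0.006, -0.08, 0, 0, 3.9, 0, 0.008, -0.009, -0.11, 0, 0, 5.2, 0, 0.008, -0.009, -0.14, 0, 0, 6.5, 0, 0.008, -0.009, -0.16, 0, 0, 6.5, 0, 0.008, -0.009, -0.18, 0, 0, 6.5, 0, 0.008, -0.009, -0.195, 0, 0, 6.5, 0, 0.008, -0.009, -0.1985, 0, 0, 6.5, 0, 0.008, -0.009, -0.1985, 0, 0, 6.5, 0]
}}

```text
clock: 4.25
eef_pos: [0.4685, 0.0179, 0.0575]
ee_rot: [180.0, -0.1, -165.0]
wrist_force: [0.1, -0.1, -0.5]
width: 0.998
finger_force: 0.0
```

```bash
python3 - <<'E'
from h import *
s=env.state();print(s["q"].round(1),s["eef_pos"].round(4),s["ee_rot"].round(1),s["wrist_force"].round(2),s["torque"].round(3),s["clock"])
f=cams.grab_frame("wrist");cv2.imwrite("pics/w2.png",f["image"])
E
```

```text
[ -7.7  33.3  -0.3 125.    0.4  21.7  96.6] [0.4685 0.0179 0.0575] [ 1.80e+02 -1.00e-01 -1.65e+02] [ 0.07 -0.14 -0.5 ] [ 0.022  0.022 -0.009] 4.25
```

View pics/w2.png

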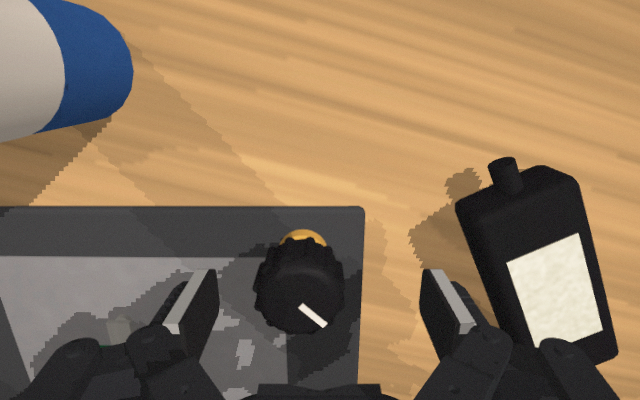

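The wrist view shows the knob about 20 px left of the jaw centre: the knob is centred at column 299 and the jaws at 320. The end of the plate is at column 363. I'll compute the correction.

```bash
python3 - <<'E'
from h import *
f=cams.grab_frame("wrist")
print(proj(f,(.4685,.0179,.052)),proj(f,(.4685,.0179,.065)))
print("knob side limits z.06 ->",atz(f,(299,293),.062),atz(f,(299,285),.055))
print("corner",atz(f,(363,206),.02), "edges line",atz(f,(300,304),.0625),atz(f,(326,327),.0625))
for P in ((.469,.0135),(.4665,.0113),(.47,.009)):
  print(P,[proj(f,(*P,z)).round(0) for z in(.0375,.0625)])
E
```

```text
[319.01210733 293.94885355] [319.01100693 314.42565157]
knob side limits z.06 -> [0.46344399 0.00893905 0.062     ] [0.4646018  0.00884513 0.055     ]
corner [0.43842726 0.03088903 0.02      ] edges line [0.46765923 0.01038175 0.0625    ] [0.47522206 0.02244256 0.0625    ]
(0.469, 0.0135) [array([309., 274.]), array([307., 309.])]
(0.4665, 0.0113) [array([306., 268.]), array([303., 302.])]
(0.47, 0.009) [array([299., 273.]), array([295., 308.])]
```

Emit:
{"method": "jog_arm", "body": {
  "targets": [0, -0.008, 0, 0, 0, 0, 0, 0, -0.008, 0, 0, 0, 0, 0, 0, -0.008, 0, 0, 0, 0, 120, 0, -0.008, 0, 0, 0, 0, 150, 0, -0.008, 0, 0, 0, 0, 180, 0, -0.008, 0, 0, 0, 0, 200, 0, -0.008, 0, 0, 0, 0, 200],
  "squeeze": 25
}}

```text
clock: 5.05
eef_pos: [0.4686, 0.0095, 0.0578]
ee_rot: [180.0, -0.0, -165.1]
wrist_force: [-1.3, 2.0, 1.8]
width: 0.391
finger_force: 26.4
```

```bash
cat > s.py <<'E'
from h import *
s=env.state();print(s["q"].round(1),s["eef_pos"].round(4),s["ee_rot"].round(1),s["wrist_force"].round(2),s["torque"].round(3),s["finger_force"],s["clock"])
E
python3 s.py
```

```text
[ -6.6  33.3  -0.4 125.1   0.6  21.7  97.4] [0.4686 0.0095 0.0578] [ 180.    -0.  -165.1] [-1.28  1.98  1.78] [ 0.437  0.186 -0.066] 26.392938494682312 5.05
```

Emit:
{"method": "jog_arm", "body": {
  "targets": [0, 0, -0.0002, 0, 0, -1.3, 200, 0, 0, -0.0004, 0, 0, -2.6, 200, 0, 0, -0.0006, 0, 0, -3.9, 200, 0, 0, -0.0007, 0, 0, -5.2, 200, 0, 0, -0.0009, 0, 0, -6.5, 200, 0, 0, -0.0011, 0, 0, -7.8, 200, 0, 0, -0.0013, 0, 0, -9.1, 200, 0, 0, -0.0014, 0, 0, -10.4, 200, 0, 0, -0.0016, 0, 0, -11.7, 200, 0, 0, -0.0018, 0, 0, -13, 200]
}}

```text
clock: 6.05
eef_pos: [0.4683, 0.0089, 0.056]
ee_rot: [-180.0, -0.0, 116.6]
wrist_force: [-2.5, -0.6, 2.5]
width: 0.385
finger_force: 26.5
```

Emit:
{"method": "jog_arm", "body": {
  "targets": [0, 0, -0.0002, 0, 0, -1.3, 200, 0, 0, -0.0004, 0, 0, -2.6, 200, 0, 0, -0.0006, 0, 0, -3.9, 200, 0, 0, -0.0007, 0, 0, -5.2, 200, 0, 0, -0.0009, 0, 0, -6.5, 200, 0, 0, -0.0011, 0, 0, -7.8, 200, 0, 0, -0.0013, 0, 0, -9.1, 200, 0, 0, -0.0013, 0, 0, -9.1, 200]
}}

```text
clock: 6.85
eef_pos: [0.4676, 0.0088, 0.0547]
ee_rot: [-179.9, 0.1, 62.0]
wrist_force: [-4.7, -0.8, 7.7]
width: 0.386
finger_force: 27.1
```

```bash
python3 s.py
```

```text
[-28.9  39.   34.1 126.  -47.4  28.6  14.6] [0.4676 0.0088 0.0547] [-1.799e+02  1.000e-01  6.200e+01] [-4.67 -0.84  7.75] [-0.127  0.88  -0.062] 27.06410676240921 6.85
```

Emit:
{"method": "jog_arm", "body": {
  "targets": [0, 0, 0.0005, 0, 0, -1.3, 200, 0, 0, 0.0005, 0, 0, -2.6, 200, 0, 0, 0.0005, 0, 0, -3.9, 200, 0, 0, 0.0005, 0, 0, -5.2, 200]
}}

```text
clock: 7.25
eef_pos: [0.4674, 0.0091, 0.0549]
ee_rot: [-179.9, 0.1, 30.8]
wrist_force: [-3.6, -1.6, -0.8]
width: 0.39
finger_force: 26.2
```

```bash
python3 s.py
```

```text
[-33.8  42.   42.9 126.2 -55.6  33.5  -7.8] [0.4674 0.0091 0.0549] [-1.799e+02  1.000e-01  3.080e+01] [-3.58 -1.64 -0.81] [-0.226  0.841  0.023] 26.179085969924927 7.25
```

Emit:
{"method": "jog_arm", "body": {
  "targets": [0, 0, 0, 0, 0, 0, 60, 0, 0, 0, 0, 0, 0, 60, 0, 0, 0, 0, 0, 0, 60, 0, 0, 0.01, 0, 0, 1.3, 60, 0, 0, 0.03, 0, 0, 2.6, 60, 0, 0, 0.05, 0, 0, 3.9, 60, 0, 0, 0.08, 0, 0, 5.2, 60, 0, 0, 0.11, 0, 0, 6.5, 60, 0, 0, 0.14, 0, 0, 7.8, 60, 0, 0, 0.14, 0, 0, 9.1, 60]
}}

```text
clock: 8.25
eef_pos: [0.4706, 0.0085, 0.1985]
ee_rot: [179.6, -0.1, 86.1]
wrist_force: [-0.3, -1.2, -1.0]
width: 0.761
finger_force: 0.0
```

```bash
cat > d2.py <<'E'
from h import *
import sys
s=env.state();print(s["q"].round(1),s["eef_pos"].round(4),s["ee_rot"].round(1),s["clock"])
f=cams.grab_frame("wrist");r=landmark_of("knob_grip","wrist");print(r[:1])
u,v=proj(f,(.468,.009,.0625)).astype(int);print(u,v);h=45
y0,x0=max(v-h,0),max(u-h,0);im=f["image"][y0:v+h,x0:u+h];cv2.imwrite(sys.argv[1],cv2.resize(im,None,fx=5,fy=5,interpolation=cv2.INTER_CUBIC))
m=(im.min(axis=2)>130).astype(np.uint8);n,l,st,ct=cv2.connectedComponentsWithStats(m)
for i in range(1,n):
    if st[i][4]<15 or st[i][4]>400: continue
    ys,xs=np.nonzero(l==i);P=np.array([xs+x0,ys+y0],float).T;c=P.mean(0);w=np.linalg.svd(P-c)[2][0]
    a,b,cc=[atz(f,p,.0615) for p in(c-8*w,c+8*w,c)];d=(b-a)[:2];rad=cc[:2]-[.468,.009];d*=np.sign(d@rad)
    print(len(P),c.round(0),"pos",cc.round(4),"ang",np.degrees(np.arctan2(d[1],d[0])).round(1))
E
python3 d2.py pics/k3.png
```

```text
[-37.6  25.4  44.3 118.  -24.9  45.7  17.8] [0.4706 0.0085 0.1985] [ 1.796e+02 -1.000e-01  8.610e+01] 8.25
[{'at': [313.9, 184.7], 'confidence': 0.71}]
313 194
57 [312. 200.] pos [0.467  0.0043 0.0615] ang -103.5
261 [351. 229.] pos [ 0.4954 -0.0213  0.0615] ang -114.4
```

View pics/k3.png

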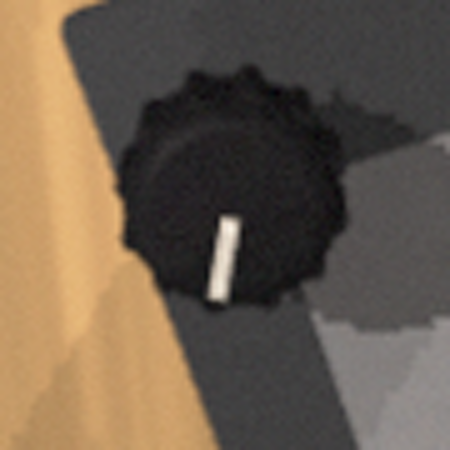

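The line has turned 164°, so the knob is at about 3.65 rad and needs about 38° more. I'll regrip and finish.

Emit:
{"method": "jog_arm", "body": {
  "targets": [0, 0, -0.01, 0, 0, 1.3, 60, 0, 0, -0.03, 0, 0, 2.6, 60, 0, 0, -0.05, 0, 0, 3.9, 60, 0, 0, -0.07, 0, 0, 5.2, 60, 0, 0, -0.09, 0, 0, 6.5, 60, 0, 0, -0.11, 0, 0, 7.8, 60, 0, 0, -0.13, 0, 0, 9, 60, 0, 0, -0.142, 0, 0, 9, 60, 0, 0, -0.142, 0, 0, 9, 60, 0, 0, -0.142, 0, 0, 9, 150]
}}

```text
clock: 9.35
eef_pos: [0.4684, 0.0088, 0.0529]
ee_rot: [-179.9, -0.0, 139.5]
wrist_force: [-1.1, 0.5, 0.4]
width: 0.61
finger_force: 0.0
```

Emit:
{"method": "jog_arm", "body": {
  "targets": [0, 0, 0, 0, 0, 0, 180, 0, 0, 0, 0, 0, 0, 200, 0, 0, 0, 0, 0, 0, 200]
}}

```text
clock: 9.65
eef_pos: [0.4688, 0.0089, 0.0537]
ee_rot: [180.0, 0.0, 139.7]
wrist_force: [-1.0, -2.0, 4.9]
width: 0.388
finger_force: 24.7
```

```bash
python3 s.py
```

```text
[-17.   35.   15.1 125.6 -23.5  22.   67.1] [0.4688 0.0089 0.0537] [180.    0.  139.7] [-1.   -2.    4.89] [-0.485  0.287 -0.027] 24.717551171779633 9.65
```

Now turn −38° (6.3 units), then release and lift to look.

Emit:
{"method": "jog_arm", "body": {
  "targets": [0, 0, 0, 0, 0, -1.3, 200, 0, 0, 0, 0, 0, -2.6, 200, 0, 0, 0, 0, 0, -3.9, 200, 0, 0, 0, 0, 0, -5.2, 200, 0, 0, 0, 0, 0, -6.4, 200, 0, 0, 0, 0, 0, -6.4, 200, 0, 0, 0, 0, 0, -6.4, 60, 0, 0, 0, 0, 0, -6.4, 60, 0, 0, 0, 0, 0, -6.4, 60, 0, 0, 0.01, 0, 0, -6.4, 60]
}}

```text
clock: 10.65
eef_pos: [0.4683, 0.0093, 0.0629]
ee_rot: [-179.9, -0.0, 101.3]
wrist_force: [0.1, 0.6, -0.9]
width: 0.766
finger_force: 0.0
```

Emit:
{"method": "jog_arm", "body": {
  "targets": [0, 0, 0.03, 0, 0, 0, 60, 0, 0, 0.06, 0, 0, 0, 60, 0, 0, 0.1, 0, 0, 0, 60, 0, 0, 0.14, 0, 0, 0, 60, 0, 0, 0.14, 0, 0, 0, 60]
}}

```text
clock: 11.15
eef_pos: [0.4707, 0.0085, 0.2079]
ee_rot: [179.6, 0.0, 101.3]
wrist_force: [1.3, 0.4, -1.0]
width: 0.765
finger_force: 0.0
```

```bash
python3 d2.py pics/k4.png
```

```text
[-36.7  24.   42.5 117.3 -22.4  46.4  30.3] [0.4707 0.0085 0.2079] [179.6   0.  101.3] 11.15
[{'at': [313.8, 180.3], 'confidence': 0.68}]
312 189
57 [306. 190.] pos [0.4627 0.0069 0.0615] ang -142.3
154 [345. 228.] pos [ 0.4994 -0.0184  0.0615] ang 23.0
```

The line is at −142°, so the knob is at about 4.32 rad, which is good. Next I'll fit a kinematic model from the logged poses to choose a reachable tilt for gripping under the camera arm.

```bash
cat > kin.py <<'E'
import numpy as np, itertools
from scipy.optimize import least_squares
from scipy.spatial.transform import Rotation as Ro
D=[([-70.69,32.98,1.424,82.34,-.859,64.687,-3.24],[.27572,.61612,.2563],[180,0,155.89]),
([-17.2,15.2,10.9,113.4,-3.5,51.7,61.1],[.4613,.0227,.2566],[180,.1,155.6]),
([-7.7,33.3,-.3,125,.4,21.7,96.6],[.4685,.0179,.0575],[180,-.1,-165]),
([-28.9,39,34.1,126,-47.4,28.6,14.6],[.4676,.0088,.0547],[-179.9,.1,62]),
([-33.8,42,42.9,126.2,-55.6,33.5,-7.8],[.4674,.0091,.0549],[-179.9,.1,30.8]),
([-37.6,25.4,44.3,118,-24.9,45.7,17.8],[.4706,.0085,.1985],[179.6,-.1,86.1]),
([-17,35,15.1,125.6,-23.5,22,67.1],[.4688,.0089,.0537],[180,0,139.7]),
([-36.7,24,42.5,117.3,-22.4,46.4,30.3],[.4707,.0085,.2079],[179.6,0,101.3])]
def fk(q,p,full=False):
    h,L1,L2,L3,a1,a2,a3=p[:7];o=p[7:14];s=p[14:]
    R=np.eye(3);x=np.zeros(3);pts=[x]
    tr=[None,(0,0,h),None,(a1,0,L1),None,(a2,0,L2),None]
    for i in range(7):
        ax='z' if i%2==0 else 'y'
        if tr[i] is not None: x=x+R@tr[i];pts.append(x)
        R=R@Ro.from_euler(ax,s[i]*q[i]+o[i],degrees=True).as_matrix()
    x=x+R@[a3,0,L3];pts.append(x)
    return (R,np.array(pts)) if full else (R,x)
def err(p,s):
    p=np.r_[p,s];e=[]
    for q,x,r in D:
        R,y=fk(q,p);e+=list((y-x)*10);e+=list((Ro.from_matrix(R.T@Ro.from_euler('xyz',r,degrees=True).as_matrix()).as_rotvec()))
    return np.array(e)
if __name__=="__main__":
    best=None
    for s1,s3,s5,s7 in itertools.product((1,-1),repeat=4):
      for o7 in (0,90,180,-90):
        s=[s1,1,s3,1,s5,1,s7];r=least_squares(err,[.3,.4,.35,.2,0,0,0,0,0,0,0,0,0,o7],args=(s,),x_scale=[.1]*7+[10]*7)
        if best is None or r.cost<best[0].cost: best=(r,s)
    r,s=best;print(r.cost,s,r.x.round(3),abs(r.fun).max());np.save("kin.npy",np.r_[r.x,s])
E
python3 kin.py
```

```text
0.007689175429910557 [-1, 1, -1, 1, -1, 1, -1] [ 6.3000e-02  5.8000e-01  3.9100e-01  1.2200e-01  1.3000e-02 -0.0000e+00
  1.0000e-03 -1.5410e+00 -1.6700e-01 -4.7290e+00  1.2300e-01  1.8710e+00
  1.3710e+00  8.2997e+01] 0.05041870103895011
```

```bash
cat > kin2.py <<'E'
import numpy as np, itertools
from scipy.optimize import least_squares
from scipy.spatial.transform import Rotation as Ro
from kin import D
S=np.array([-1,1,-1,1,-1,1,-1])
def fk(q,p,full=False):
    t=dict(zip((1,3,5,7),np.reshape(p[:12],(4,3))));o=p[12:]
    R=np.eye(3);x=np.zeros(3);pts=[x]
    for i in range(7):
        if i in t: x=x+R@t[i];pts.append(x)
        R=R@Ro.from_euler('z' if i%2==0 else 'y',S[i]*q[i]+o[i],degrees=True).as_matrix()
    x=x+R@t[7];pts.append(x)
    return R,np.array(pts)
P0=np.array([0,0,.3,0,0,.4,0,0,.35,0,0,.2]+[0]*6+[83.])
def err(p,D=D):
    e=[]
    for q,x,r in D:
        R,y=fk(q,p);e+=list((y[-1]-x)*10);e+=list((Ro.from_matrix(R.T@Ro.from_euler('xyz',r,degrees=True).as_matrix()).as_rotvec()))
    reg=(p-P0)*np.r_[[.02]*12,[2e-4]+[2e-3]*5+[2e-4]];return np.r_[e,reg]
if __name__=="__main__":
    r=least_squares(err,P0,x_scale=[.1]*12+[10]*7);print(r.cost,r.x.round(3),abs(r.fun[:48]).reshape(8,6).round(3));np.save("kin.npy",r.x)
E
python3 kin2.py
```

```text
4.750300515288311e-05 [-1.0000e-03 -1.6000e-02  2.9300e-01 -1.0000e-03 -3.2000e-02  5.8800e-01
  1.0000e-03 -1.0000e-03  3.9200e-01 -0.0000e+00  1.0000e-03  3.6300e-01
  2.5800e-01  4.8000e-02 -1.0500e-01 -1.0600e-01  6.6000e-02  1.0400e-01
  9.0127e+01] [[0.    0.    0.    0.001 0.    0.   ]
 [0.001 0.001 0.001 0.001 0.001 0.   ]
 [0.    0.    0.002 0.    0.001 0.002]
 [0.003 0.001 0.002 0.001 0.001 0.001]
 [0.001 0.    0.    0.001 0.001 0.001]
 [0.002 0.003 0.002 0.001 0.    0.001]
 [0.001 0.    0.001 0.    0.    0.   ]
 [0.    0.003 0.002 0.    0.    0.   ]]
```

```bash
cat > ik.py <<'E'
from kin2 import *
p=np.load("kin.npy");LO=np.array([-157.87,-19.46,-87.15,11.01,-62.26,9.8,-161.44]);HI=np.array([157.87,123.44,90,140.99,242.26,113.94,161.44])
yh=np.array([-.9645,-.264,0]);xh=np.array([-.264,.9645,0]);ax=np.array([.602,-.1886])
def pose(t,dl,flip,out=.038,z=.177,back=0):
    t=np.radians(t);a=Ro.from_euler('z',dl,degrees=True).as_matrix()@yh
    d=-a*np.sin(t)-np.array([0,0,np.cos(t)])
    y=np.cross(d,yh);y/=np.linalg.norm(y);y*=flip;x=np.cross(y,d);R=np.array([x,y,d]).T
    g=np.r_[ax+out*yh[:2],z];return R,g-d*(.006+back)
def solve(R,x,q0):
    def e(q):
        r,y=fk(q,p);return np.r_[(y[-1]-x)*10,Ro.from_matrix(r.T@R).as_rotvec()*2,(q-q0)*1e-5]
    s=least_squares(e,np.clip(q0,LO+.1,HI-.1),bounds=(LO,HI));return s.x,abs(s.fun[:6]).max()
if __name__=="__main__":
    from numpy.random import default_rng
    g=default_rng(0);q0=np.array([-36.7,24,42.5,117.3,-22.4,46.4,30.3])
    for t in(40,50,60):
      for dl in(-30,0,30):
        best=[]
        for flip in(1,-1):
          R,x=pose(t,dl,flip)
          for k in range(6):
            q,e=solve(R,x,q0+(g.normal(size=7)*[40,20,40,10,40,20,60] if k else 0))
            m=np.minimum(q-LO,HI-q).min()
            if e<.003: best.append((abs(q-q0).max(),m,flip,q.round(0)))
        if best:
            b=max((b for b in best),key=lambda b:min(b[1],8)-b[0]/100);print(t,dl,b[2],"maxmove",b[0].round(0),"marg",b[1].round(1),b[3],"tcp",x.round(3))
        else: print(t,dl,"none")
E
time python3 ik.py
```

```text
40 -30 1 maxmove 141.0 marg 4.4 [ 59.  35. -64. 137. 119.  38.  13.] tcp [ 0.562 -0.198  0.182]
40 0 1 maxmove 121.0 marg 0.0 [ 74.  39. -65. 128.  99.  10.  36.] tcp [ 0.562 -0.2    0.182]
40 30 1 maxmove 113.0 marg 18.2 [ 69.  41. -50. 112. -17.  29. 143.] tcp [ 0.563 -0.201  0.182]
50 -30 none
50 0 1 maxmove 139.0 marg 0.5 [ 85.  59. -87. 134. 116.  29.  28.] tcp [ 0.561 -0.2    0.181]
50 30 1 maxmove 118.0 marg 15.8 [ 82.  54. -67. 113.  -2.  26. 128.] tcp [ 0.562 -0.202  0.181]
60 -30 none
60 0 1 maxmove 165.0 marg 2.0 [ 88.  67. -85. 138. 142.  30.  11.] tcp [ 0.56 -0.2   0.18]
60 30 1 maxmove 123.0 marg 14.2 [ 86.  62. -71. 114.  -7.  24. 131.] tcp [ 0.562 -0.202  0.18 ]
real	0m8.498s
user	0m8.975s
sys	0m0.047s
```

```bash
cat > sim.py <<'E'
from ik import *
from scipy.spatial.transform import Slerp
def sim(q,wps,n=12,v=False):
    mm=99;R,y=fk(q,p);x=y[-1];mx=0
    for R1,x1 in wps:
        sl=Slerp([0,1],Ro.from_matrix([R,R1]));
        for k in np.linspace(0,1,n+1)[1:]:
            qn,e=solve(sl([k])[0].as_matrix(),x+(x1-x)*k,q);mx=max(mx,abs(qn-q).max(),1000*(e>.01)*1);q=qn;mm=min(mm,np.minimum(q-LO,HI-q).min())
        R,x=R1,x1
    return q,mm,mx
def clear(t,dl,flip,out):
    R,x=pose(t,dl,flip,out,.160+.0);g=x+R[:,2]*.006
    S=np.array([xh,yh,[0,0,1]]);best=9
    u=np.linspace(-1,1,9)
    for A,B,z0,z1 in((.038,.0425,-.054,-.25),(.0425,.038,-.054,-.25),):
        for a in u:
            for b in u:
                for c in np.linspace(z0,z1,25):
                    w=S@(g+R@[a*A,b*B,c]-np.r_[ax,0]);dx=max(-.03-w[0],w[0]-.155,0);dy=max(abs(w[1])-.044,0);dz=max(.238-w[2],w[2]-.26,0)
                    best=min(best,np.sqrt(dx*dx+dy*dy+dz*dz))
    return best
if __name__=="__main__":
    q0=np.array([-36.7,24,42.5,117.3,-22.4,46.4,30.3]);R0,y0=fk(q0,p)
    for t in(45,55):
      for dl in(15,30,45):
        for flip in(1,-1):
          Rp,xp=pose(t,dl,flip,.035,.177,.10);Rg,xg=pose(t,dl,flip,.035,.177)
          q,m,mx=sim(q0,[(R0,y0[-1]+[-.03,-.03,.15]),(Rp,np.array([.42,-.3,.36])),(Rp,xp),(Rg,xg),(Rg,xg+[0,0,.05])])
          print(t,dl,flip,"clear",round(clear(t,dl,flip,.035),3),"marg",m.round(1),"step",mx.round(0),q.round(0),"rotvec",Ro.from_matrix(Rp@R0.T).as_rotvec(degrees=True).round(0))
E
time python3 sim.py
```

```text
45 15 1 clear 0.002 marg 0.0 step 1000 [-82. -19.  90. 134.  53.  11.  58.] rotvec [-12. -48.  83.]
45 15 -1 clear 0.002 marg 0.0 step 7.0 [ 66.  31. -41. 120. -56.  24.   3.] rotvec [ 49. -12. -86.]
45 30 1 clear 0.0 marg 0.0 step 38.0 [ 67.  36. -42. 110. -36.  37. 158.] rotvec [  2. -49.  80.]
45 30 -1 clear 0.0 marg 0.0 step 7.0 [ 44.  31.  -6. 111. -59.  51.  -1.] rotvec [ 51.   3. -90.]
45 45 1 clear 0.0 marg 0.0 step 28.0 [ 52.  36. -19. 101. -41.  57. 157.] rotvec [ 15. -46.  80.]
45 45 -1 clear 0.0 marg 0.0 step 7.0 [ 26.  38.  23. 102. -60.  75.  -4.] rotvec [ 48.  16. -90.]
55 15 1 clear 0.008 marg 0.0 step 1000 [-83. -19.  90. 135.  67.  10.  37.] rotvec [-12. -58.  77.]
55 15 -1 clear 0.008 marg 0.0 step 1000 [ 82.  43. -61. 123. -61.  15.  11.] rotvec [ 60. -12. -88.]
55 30 1 clear 0.0 marg 0.0 step 1000 [-78. -19.  90. 133.   9.  10.  89.] rotvec [  6. -59.  72.]
55 30 -1 clear 0.0 marg 0.0 step 9.0 [ 62.  37. -26. 113. -60.  47.  -1.] rotvec [ 62.   7. -92.]
55 45 1 clear 0.0 marg 0.0 step 25.0 [ 60.  42. -27. 101. -44.  59. 158.] rotvec [ 21. -55.  72.]
55 45 -1 clear 0.0 marg 0.0 step 8.0 [ 38.  40.   8. 102. -61.  75.  -7.] rotvec [ 58.  23. -92.]
real	0m13.282s
user	0m13.773s
sys	0m0.044s
```

```bash
cat > scan.py <<'E'
from sim import *
u=np.linspace(-1,1,7)
def boxpts(A,B,z0,z1,n): return np.array([[a*A,b*B,c] for a in u for b in u for c in np.linspace(z0,z1,n)])
BODY=boxpts(.038,.0425,-.054,-.2,16) ; BODY=np.r_[BODY,boxpts(.0425,.038,-.054,-.2,16)]; FING=boxpts(.011,.037,.019,-.054,10)
def boxd(w,lo,hi): return np.linalg.norm(np.maximum(np.maximum(lo-w,w-hi),0),axis=1).min()
def clr(t,dl,flip,out,z=.177):
    R,x=pose(t,dl,flip,out,z);g=x+R[:,2]*.006;S=np.array([xh,yh,[0,0,1]])
    W=g+np.r_[BODY,FING]@R.T;w=(W-np.r_[ax,0])@S.T
    roof=boxd(w,np.array([-.03,-.044,z+.078]),np.array([.155,.044,z+.1]))
    head=boxd(w,np.array([.103,-.027,z+.028]),np.array([.157,.027,z+.08]))
    sock=boxd(w,np.array([-.03,-.02,0]),np.array([.03,.02,.125]))
    c=boxd(w,np.array([-.011,-.011,0]),np.array([.011,.011,z+.09]))
    def cyl(X,r,h): return np.hypot(np.maximum(np.hypot(W[:,0]-X[0],W[:,1]-X[1])-r,0),np.maximum(W[:,2]-h,0)).min()
    return np.array([roof,head,sock,c,cyl((.615,-.393),.102,.116),cyl((.408,-.11),.026,.19),W[:,2].min()])
if __name__=="__main__":
    q0=np.array([-20,24,20,117.3,0,46.4,0]);g=np.random.default_rng(0)
    for t in(50,60,70,80,90):
      for dl in(0,15,30,45,60,75,90,105):
        c=clr(t,dl,1,.038)
        if c[:3].min()<.01 or c[3]<.003 or c[4:].min()<.015: continue
        for flip in(1,-1):
          R,x=pose(t,dl,flip,.038);best=None
          for k in range(5):
            q,e=solve(R,x,q0+(g.normal(size=7)*[40,20,40,10,30,20,60] if k else 0));m=np.minimum(q-LO,HI-q).min()
            if e<.003 and (best is None or m>best[0]): best=(m,q)
          if best: print(t,dl,flip,c.round(3)*1000,"marg",best[0].round(0),best[1].round(0))
E
python3 scan.py
```

```text
50 0 1 [ 13.  67.  33.   5.  74.  67. 156.] marg 5.0 [ 84.  56. -83. 134. 122.  25.  22.]
50 0 -1 [ 13.  67.  33.   5.  74.  67. 156.] marg 0.0 [ 79.  46. -67. 134. 160.  15. 161.]
60 0 1 [ 24.  69.  34.   5.  75.  60. 158.] marg 1.0 [ 35.  40.  10. 140. 240.  64. -95.]
60 15 1 [ 16.  68.  21.   5.  78.  77. 144.] marg 0.0 [ 91.  67. -81. 126.  82.  10.  55.]
60 90 1 [ 10.  68.  13.  15.  60. 124. 135.] marg 17.0 [ 50.  63. -36.  66. -14.  97. 128.]
60 90 -1 [ 10.  68.  13.  15.  60. 124. 135.] marg 11.0 [ 37.  59.  -5.  66. -32. 103. -35.]
70 0 1 [ 36.  69.  35.   5.  77.  59. 156.] marg 0.0 [ 91.  79. -87. 141. 155.  34.  12.]
70 15 1 [ 26.  66.  17.   5.  79.  74. 141.] marg 0.0 [ 95.  81. -87. 128.  94.  12.  41.]
70 30 1 [ 16.  66.  14.   5.  67.  94. 135.] marg 1.0 [ 92.  81. -86. 114.  24.  27.  97.]
70 30 -1 [ 16.  66.  14.   5.  67.  94. 135.] marg 0.0 [ 76.  55. -42. 114. -62.  42.  -1.]
70 45 1 [ 14.  67.  14.   6.  57. 112. 134.] marg 11.0 [ 85.  75. -76. 100.  -0.  46. 113.]
70 45 -1 [ 14.  67.  14.   6.  57. 112. 134.] marg 0.0 [ 52.  52.  -7. 102. -62.  75.  -9.]
70 60
[... 1868 characters left out ...]
22. 134.] marg 13.0 [ 86.  87. -74.  97. -14.  52. 111.]
90 45 -1 [ 41.  82.  15.   6.  19. 122. 134.] marg 21.0 [ 78.  74. -50.  97. -42.  62. -43.]
90 60 1 [ 41.  82.  15.   8.  19. 140. 134.] marg 33.0 [ 73.  78. -55.  83. -28.  77. 124.]
90 60 -1 [ 41.  82.  15.   8.  19. 140. 134.] marg 0.0 [ 46.  67.  -0.  84. -62. 104. -25.]
90 75 1 [ 41.  83.  15.  12.  19. 136. 134.] marg 21.0 [ 67.  84. -64.  69. -15.  93. 112.]
90 75 -1 [ 41.  83.  15.  12.  19. 136. 134.] marg 0.0 [ 43.  71.  -2.  70. -54. 114. -32.]
90 90 1 [ 41.  84.  17.  16.  19. 134. 134.] marg 2.0 [ 56.  84. -56.  54. -17. 112. 115.]
90 90 -1 [ 41.  84.  17.  16.  19. 134. 134.] marg 0.0 [ 52.  80. -42.  54. -26. 114. -57.]
```

```bash
cat > plan.py <<'E'
from sim import *
q0=np.array([-36.7,24,42.5,117.3,-22.4,46.4,30.3]);R0,y0=fk(q0,p)
for t,dl in((75,60),(75,45),(70,75)):
  for flip in(1,-1):
    Rp,xp=pose(t,dl,flip,.035,.177,.12);Rg,xg=pose(t,dl,flip,.035,.177)
    for dy in(0,40,80,120,-40,-80):
      Ry=Ro.from_euler('z',dy,degrees=True).as_matrix()@R0
      q,m,mx=sim(q0,[(Ry,np.array([.45,-.10,.38])),(Ry,np.array([.50,-.34,.38])),(Rp,xp+[0,0,.15]),(Rp,xp),(Rg,xg),(Rg,xg+[0,0,.05])],n=8)
      if mx<100: print(t,dl,flip,dy,"marg",m.round(1),"step",mx.round(0),q.round(0),"rv",Ro.from_matrix(Rp@Ry.T).as_rotvec(degrees=True).round(0),xp.round(3))
E
python3 plan.py
```

```text
75 60 1 0 marg 0.0 step 14.0 [ 44.  55.   2.  87. -58.  97. 157.] rv [ 50. -61.  61.] [ 0.537 -0.316  0.21 ]
75 60 1 40 marg 0.0 step 9.0 [ 44.  55.   2.  87. -58.  97. 157.] rv [ 65. -39.  28.] [ 0.537 -0.316  0.21 ]
75 60 1 80 marg 0.0 step 11.0 [ 44.  55.   2.  87. -58.  97. 157.] rv [ 73. -14.  -6.] [ 0.537 -0.316  0.21 ]
75 60 1 120 marg 0.0 step 16.0 [ 50.  55.  -9.  87. -53.  91. 153.] rv [ 76.  12. -40.] [ 0.537 -0.316  0.21 ]
75 60 1 -40 marg 0.0 step 20.0 [ 44.  55.   2.  87. -58.  97. 157.] rv [ 28. -81.  94.] [ 0.537 -0.316  0.21 ]
75 60 1 -80 marg 0.0 step 29.0 [ 49.  55.  -8.  87. -53.  91. 153.] rv [ -2. -98. 124.] [ 0.537 -0.316  0.21 ]
75 60 -1 0 marg 0.0 step 44.0 [ 58.  56. -24.  86. -45.  84. -35.] rv [ 67.  54. -90.] [ 0.537 -0.316  0.21 ]
75 60 -1 -40 marg 0.0 step 17.0 [ 44.  55.   1.  87. -58.  96. -23.] rv [ 75.  26. -57.] [ 0.537 -0.316  0.21 ]
75 60 -1 -80 marg 0.0 step 13.0 [ 44.  55.   2.  87. -58.  97. -23.] rv [ 76.  -1. -23.] [ 0.537 -0.316  0.21 ]
75 45 1 0 marg 0.0 step 15.0 [ 63.  52. -25. 100. -56.  70. 158.] rv [ 37. -69.  54.] [ 0.508 -0.304  0.2
[... 1074 characters left out ...]
 56. -50.  73.] [ 0.569 -0.316  0.22 ]
70 75 1 40 marg 0.0 step 30.0 [ 58.  61. -39.  73. -26.  91. 129.] rv [ 66. -26.  39.] [ 0.569 -0.316  0.22 ]
70 75 1 80 marg 0.0 step 21.0 [ 58.  61. -39.  73. -26.  91. 129.] rv [70. -2.  4.] [ 0.569 -0.316  0.22 ]
70 75 1 120 marg 0.0 step 27.0 [ 59.  62. -42.  73. -24.  90. 127.] rv [ 67.  22. -31.] [ 0.569 -0.316  0.22 ]
70 75 1 -40 marg 0.0 step 43.0 [ 58.  61. -39.  73. -26.  91. 129.] rv [ 39. -73. 106.] [ 0.569 -0.316  0.22 ]
70 75 1 -80 marg 0.0 step 46.0 [ 58.  61. -39.  73. -26.  91. 129.] rv [ 14. -95. 137.] [ 0.569 -0.316  0.22 ]
70 75 -1 -80 marg 0.0 step 26.0 [ 58.  61. -39.  73. -26.  91. -51.] rv [ 70.  10. -14.] [ 0.569 -0.316  0.22 ]
```

Emit:
{"method": "jog_arm", "body": {
  "targets": [-0.005, 0, 0.045, 0, 0, 0, 60, -0.01, -0.01, 0.09, 0, 0, 0, 60, -0.01, -0.03, 0.13, 0, 0, 0, 60, -0.01, -0.06, 0.16, 0, 0, 0, 60, -0.01, -0.1, 0.18, 0, 0, 0, 60, -0.005, -0.14, 0.18, 0, 0, -0.5, 60, 0, -0.19, 0.18, 0, 0, -1, 60, 0.01, -0.24, 0.18, 0, 0, -2, 60, 0.02, -0.29, 0.18, 0, 0, -3, 60, 0.03, -0.34, 0.18, 0, 0, -4, 60]
}}

```text
clock: 12.25
eef_pos: [0.4982, -0.3293, 0.3815]
ee_rot: [-179.9, -0.1, 77.1]
wrist_force: [0.4, -0.1, 0.5]
width: 0.766
finger_force: 0.0
```

```bash
python3 s.py
```

```text
[ -2.4  29.5  54.6  83.5 -24.1  79.5  40.2] [ 0.4982 -0.3293  0.3815] [-1.799e+02 -1.000e-01  7.710e+01] [ 0.44 -0.06  0.53] [ 0.067 -0.083 -0.006] 0.0 12.25
```

```bash
cat > plan2.py <<'E'
from sim import *
from h import env
s=env.state();q0=s["q"];R0=Ro.from_euler('xyz',s["ee_rot"],degrees=True).as_matrix();x0=s["eef_pos"]
print("fk err",fk(q0,p)[1][-1]-x0)
for t,dl in((75,60),(75,75),(80,45)):
  for flip in(1,-1):
    Rp,xp=pose(t,dl,flip,.035,.177,.12);Rg,xg=pose(t,dl,flip,.035,.177)
    for nm,w in(("direct",[(Rp,x0)]),("yaw-",[(Ro.from_euler('z',-76,degrees=True).as_matrix()@R0,x0),(Rp,x0)]),("yaw+",[(Ro.from_euler('z',104,degrees=True).as_matrix()@R0,x0),(Rp,x0)])):
      q,m,mx=sim(q0,w,n=12);qa=q;q2,m2,mx2=sim(q,[(Rp,xp),(Rg,xg),(Rg,xg+[0,0,.05])],n=8)
      print(t,dl,flip,nm,m.round(1),mx.round(),qa.round(0),"|",m2.round(1),mx2.round(),q2.round(0),Ro.from_matrix(Rp@R0.T).as_rotvec(degrees=True).round(0))
E
python3 plan2.py
```

```text
fk err [0.00070231 0.00031769 0.00037453]
75 60 1 direct 0.0 13.0 [ 55.  49.   0.  71. -54. 114. 143.] | 1.5 2.0 [ 47.  55.  -4.  87. -55.  93. 155.] [ 38. -74.  81.]
75 60 1 yaw- 0.0 27.0 [ 63.  50. -16.  71. -47. 108. 136.] | 7.6 2.0 [ 55.  56. -18.  86. -48.  86. 148.] [ 38. -74.  81.]
75 60 1 yaw+ 0.0 8.0 [ 55.  49.   0.  71. -54. 114. 143.] | 1.5 2.0 [ 47.  55.  -4.  87. -55.  93. 155.] [ 38. -74.  81.]
75 60 -1 direct 0.0 19.0 [ 58.  49.  -5.  71. -52. 112. -39.] | 3.4 2.0 [ 50.  55.  -8.  87. -53.  91. -27.] [ 72.  37. -70.]
75 60 -1 yaw- 0.0 11.0 [ 55.  49.  -0.  71. -54. 114. -37.] | 1.5 2.0 [ 47.  55.  -4.  87. -55.  93. -26.] [ 72.  37. -70.]
75 60 -1 yaw+ 0.0 1000 [ 99.  53. -87. 127. 109.  10. 161.] | 0.0 1000 [ 90.  76. -87. 130. 117.  10. 161.] [ 72.  37. -70.]
75 75 1 direct 0.0 28.0 [ 67.  60. -45.  57. -27. 114. 117.] | 1.2 3.0 [ 61.  66. -45.  72. -24.  92. 125.] [ 51. -69.  90.]
75 75 1 yaw- 0.0 1000 [  34.   46.   41.   88.  -58.  114. -161.] | 0.0 1000 [  24.   60.   39.   90.  -62.  114. -161.] [ 51. -69.  90.]
75 75 1 yaw+ 0.0 17.0 [ 67.  60. -45.  57. -28. 11
[... 493 characters left out ...]
62. 105. 148.] | 0.0 4.0 [ 61.  55. -21. 100. -60.  76. 158.] [ 28. -82.  68.]
80 45 1 yaw- 0.0 49.0 [ 84.  52. -47.  84. -41.  84. 128.] | 16.4 2.0 [ 76.  62. -48.  99. -43.  60. 142.] [ 28. -82.  68.]
80 45 1 yaw+ 0.0 10.0 [ 59.  46.   1.  86. -62. 105. 148.] | 0.0 4.0 [ 61.  55. -21. 100. -60.  76. 158.] [ 28. -82.  68.]
80 45 -1 direct 0.0 13.0 [ 59.  46.   1.  85. -62. 105. -32.] | 0.0 3.0 [ 58.  54. -16. 100. -62.  79. -20.] [ 84.  29. -79.]
80 45 -1 yaw- 0.0 11.0 [ 59.  46.   1.  85. -62. 105. -32.] | 0.0 3.0 [ 58.  54. -16. 100. -62.  79. -20.] [ 84.  29. -79.]
80 45 -1 yaw+ 0.0 1000 [100.  53. -87. 125. 101.  10. 161.] | 0.0 1000 [ 92.  79. -87. 129. 117.  10. 161.] [ 84.  29. -79.]
```

Emit:
{"method": "jog_arm", "body": {
  "targets": [0, 0, 0, 0, 0, -1.4, 60, 0, 0, 0, 0, 0, -2.8, 60, 0, 0, 0, 0, 0, -4.2, 60, 0, 0, 0, 0, 0, -5.6, 60, 0, 0, 0, 0, 0, -7, 60, 0, 0, 0, 0, 0, -8.4, 60]
}}

```text
clock: 12.85
eef_pos: [0.4979, -0.3274, 0.3817]
ee_rot: [-179.9, 0.1, 26.5]
wrist_force: [-0.0, 0.4, 0.9]
width: 0.764
finger_force: 0.0
```

```bash
python3 s.py; python3 plan2.py | grep "75 60 -1\|80 45 -1\|fk"
```

```text
[ -7.5  35.3  69.3  83.8 -32.9  83.5  -1.6] [ 0.4979 -0.3274  0.3817] [-1.799e+02  1.000e-01  2.650e+01] [-0.02  0.43  0.88] [-0.005 -0.054 -0.028] 0.0 12.85
fk err [0.00042455 0.00037761 0.00039131]
75 60 -1 direct 0.0 12.0 [ 55.  49.   0.  71. -54. 114. -37.] | 1.4 2.0 [ 47.  55.  -4.  87. -55.  94. -25.] [ 76.   2. -28.]
75 60 -1 yaw- 0.0 12.0 [ 55.  49.   0.  71. -54. 114. -37.] | 1.4 2.0 [ 47.  55.  -4.  87. -55.  94. -25.] [ 76.   2. -28.]
75 60 -1 yaw+ 0.0 1000 [ 81.  61. -63.  70. -21.  94. -68.] | 21.5 2.0 [ 74.  68. -61.  86. -18.  71. -60.] [ 76.   2. -28.]
80 45 -1 direct 0.0 12.0 [ 59.  46.   1.  86. -62. 105. -32.] | 0.0 3.0 [ 58.  54. -16. 100. -62.  79. -20.] [ 81.  -9. -39.]
80 45 -1 yaw- 0.0 12.0 [ 59.  46.   1.  86. -62. 105. -32.] | 0.0 3.0 [ 58.  54. -16. 100. -62.  79. -20.] [ 81.  -9. -39.]
80 45 -1 yaw+ 0.0 1000 [ 86.  54. -52.  84. -38.  81. -55.] | 23.2 2.0 [ 78.  64. -53.  99. -39.  58. -42.] [ 81.  -9. -39.]
```

Emit:
{"method": "jog_arm", "body": {
  "targets": [0, 0, 0, 1.27, 0.03, -0.47, 60, 0, 0, 0, 2.54, 0.06, -0.94, 60, 0, 0, 0, 3.8, 0.1, -1.4, 60, 0, 0, 0, 5.1, 0.13, -1.9, 60, 0, 0, 0, 6.3, 0.17, -2.3, 60, 0, 0, 0, 6.3, 0.17, -2.3, 60]
}}

```text
clock: 13.45
eef_pos: [0.4965, -0.3305, 0.3795]
ee_rot: [-143.3, -10.8, 8.5]
wrist_force: [-1.0, -0.7, -0.2]
width: 0.767
finger_force: 0.0
```

```bash
python3 s.py; python3 plan2.py | grep "75 60 -1\|fk"
```

```text
[ 22.2  42.7  49.5  71.1 -49.1 113.7 -10.9] [ 0.4965 -0.3305  0.3795] [-143.3  -10.8    8.5] [-1.   -0.67 -0.16] [-0.694  0.104  0.01 ] 0.0 13.45
fk err [0.00179531 0.01745857 0.00540419]
75 60 -1 direct 0.0 6.0 [ 55.  50.  -0.  71. -53. 114. -37.] | 1.5 2.0 [ 47.  55.  -4.  87. -55.  93. -26.] [ 38.   1. -14.]
75 60 -1 yaw- 0.0 12.0 [ 55.  50.  -0.  71. -53. 114. -37.] | 1.5 2.0 [ 47.  55.  -4.  87. -55.  93. -26.] [ 38.   1. -14.]
75 60 -1 yaw+ 0.0 1000 [ 83.  64. -72.  70. -15.  93. -74.] | 16.2 2.0 [ 77.  72. -69.  85. -11.  69. -67.] [ 38.   1. -14.]
```

Emit:
{"method": "jog_arm", "body": {
  "targets": [0, 0, -0.01, 1.27, 0.03, -0.47, 60, 0, 0, -0.02, 2.54, 0.06, -0.94, 60, 0, 0, -0.03, 3.8, 0.1, -1.4, 60, 0, 0, -0.04, 5.1, 0.13, -1.9, 60, 0, 0, -0.05, 6.3, 0.17, -2.3, 60, 0, 0, -0.06, 6.3, 0.17, -2.3, 60, 0, 0, -0.06, 6.3, 0.17, -2.3, 60]
}}

```text
clock: 14.15
eef_pos: [0.4982, -0.3272, 0.3212]
ee_rot: [-105.6, -8.8, -12.1]
wrist_force: [-0.3, -0.1, 0.8]
width: 0.767
finger_force: 0.0
```

```bash
cat > e.py <<'E'
from h import *
import sys
s=env.state();print(s["q"].round(1),s["eef_pos"].round(4),s["ee_rot"].round(1),s["wrist_force"].round(1),s["clock"])
F={n:cams.grab_frame(n) for n in("wrist","scene","top")};obs=[]
for t in("bar_grip","socket_top"):
    for n in F:
        r=landmark_of(t,n)
        if r: print(t,n,np.round(r[0]["at"]),round(r[0]["confidence"],2),"pred",proj(F[n],(.568,-.198,.177) if t[0]=='b' else (.602,-.1886,.125)).round())
        if r and n!="top" and t[0]=='b': obs.append((F[n],r[0]["at"]))
if len(obs)==2: P=tri(obs);print(P,[np.linalg.norm(proj(f,P)-p).round(1) for f,p in obs])
cv2.imwrite(sys.argv[1],F["wrist"]["image"])
E
python3 e.py pics/w5.png
```

```text
[ 49.8  50.3   7.4  76.9 -55.4 112.4 -29.2] [ 0.4982 -0.3272  0.3212] [-105.6   -8.8  -12.1] [-0.3 -0.1  0.8] 14.15
bar_grip wrist [440. 158.] 0.88 pred [443. 159.]
bar_grip scene [281. 157.] 0.78 pred [279. 159.]
bar_grip top [395. 206.] 0.93 pred [396. 202.]
socket_top wrist [495. 124.] 0.56 pred [489. 127.]
socket_top scene [275. 175.] 0.84 pred [273. 178.]
socket_top top [388. 196.] 0.64 pred [389. 194.]
[ 0.56521932 -0.19855994  0.18175349] [np.float64(3.8), np.float64(1.1)]
```

View pics/w5.png

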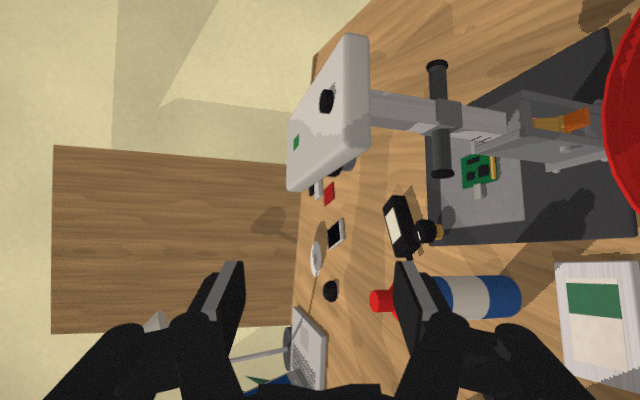

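The wrist view shows the crossbar along column 437, rows 65 to 175, with its near end at (440,158). That matches the prediction, with z about 0.180 (notch 2). Now I'll work out the approach.

```bash
cat > g.py <<'E'
from ik import *
from h import env
s=env.state();R0=Ro.from_euler('xyz',s["ee_rot"],degrees=True).as_matrix()
Rp,_=pose(75,60,-1);G=np.array([.567,-.1985,.180]);d=Rp[:,2]
print("d",d.round(3),"ytool",Rp[:,1].round(3))
print("rot units",(Ro.from_matrix(Rp@R0.T).as_rotvec(degrees=True)/6).round(2))
for b in(.12,.05,0): x=G-d*(.006+b);print(b,x.round(4),"delta",(x-s["eef_pos"]).round(4))
print("current axes z",R0[:,2].round(3),"y",R0[:,1].round(3))
E
python3 g.py
```

```text
d [ 0.245  0.934 -0.259] ytool [ 0.078 -0.285 -0.955]
rot units [ 0.08  0.1  -0.05]
0.12 [ 0.5361 -0.3162  0.2126] delta [ 0.0378  0.0112 -0.1112]
0.05 [ 0.5533 -0.2508  0.1945] delta [ 0.0549  0.0766 -0.1294]
0 [ 0.5655 -0.2041  0.1816] delta [ 0.0672  0.1233 -0.1423]
current axes z [ 0.243  0.933 -0.264] y [ 0.089 -0.293 -0.952]
```

Emit:
{"method": "jog_arm", "body": {
  "targets": [0.008, 0.002, -0.025, 0, 0, 0, 80, 0.016, 0.005, -0.05, 0, 0, 0, 100, 0.024, 0.008, -0.075, 0, 0, 0, 120, 0.032, 0.01, -0.095, 0, 0, 0, 120, 0.038, 0.011, -0.111, 0, 0, 0, 120, 0.038, 0.011, -0.111, 0, 0, 0, 120]
}}

```text
clock: 15.2
eef_pos: [0.5365, -0.3159, 0.2102]
ee_rot: [-105.3, -8.7, -12.2]
wrist_force: [0.0, -0.6, -0.1]
width: 0.531
finger_force: 0.0
```

```bash
python3 e.py pics/w6.png; python3 g.py
```

```text
[ 47.7  58.6   6.2  76.9 -55.9 105.5 -24.1] [ 0.5365 -0.3159  0.2102] [-105.3   -8.7  -12.2] [ 0.  -0.6 -0.1] 15.2
bar_grip wrist [317. 198.] 0.74 pred [318. 199.]
bar_grip scene [284. 159.] 0.61 pred [279. 159.]
bar_grip top [399. 202.] 0.63 pred [396. 202.]
socket_top wrist [382. 157.] 0.67 pred [381. 158.]
socket_top scene [272. 176.] 0.67 pred [273. 178.]
socket_top top [385. 194.] 0.85 pred [389. 194.]
[ 0.56295728 -0.19002549  0.17684602] [np.float64(6.6), np.float64(1.7)]
d [ 0.245  0.934 -0.259] ytool [ 0.078 -0.285 -0.955]
rot units [ 0.07  0.1  -0.03]
0.12 [ 0.5361 -0.3162  0.2126] delta [ 0.0002  0.0008 -0.0002]
0.05 [ 0.5533 -0.2508  0.1945] delta [ 0.0173  0.0662 -0.0183]
0 [ 0.5655 -0.2041  0.1816] delta [ 0.0295  0.1129 -0.0313]
current axes z [ 0.244  0.933 -0.264] y [ 0.089 -0.292 -0.952]
```

View pics/w6.png

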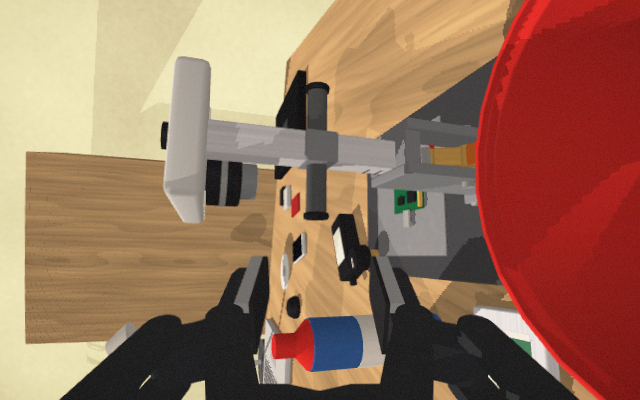

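Emit:
{"method": "jog_arm", "body": {
  "targets": [0.006, 0.022, -0.0065, 0, 0, 0, 120, 0.012, 0.044, -0.013, 0, 0, 0, 120, 0.018, 0.066, -0.02, 0, 0, 0, 120, 0.022, 0.082, -0.0245, 0, 0, 0, 120, 0.026, 0.098, -0.029, 0, 0, 0, 120, 0.0295, 0.112, -0.0328, 0, 0, 0, 120, 0.0295, 0.112, -0.0328, 0, 0, 0, 120]
}}

```text
clock: 16.35
eef_pos: [0.566, -0.2026, 0.1797]
ee_rot: [-105.3, -8.8, -12.1]
wrist_force: [-0.4, -0.1, -0.2]
width: 0.53
finger_force: 0.0
```

```bash
python3 e.py pics/w7.png; python3 g.py|tail -2
```

```text
[ 41.7  56.4   2.4  89.8 -59.1  93.7 -19.3] [ 0.566  -0.2026  0.1797] [-105.3   -8.8  -12.1] [-0.4 -0.1 -0.2] 16.35
bar_grip wrist [314. 293.] 0.82 pred [319. 298.]
bar_grip scene [284. 158.] 0.8 pred [279. 159.]
bar_grip top [398. 203.] 0.83 pred [396. 202.]
socket_top scene [274. 176.] 0.98 pred [273. 178.]
socket_top top [387. 195.] 0.7 pred [389. 194.]
[ 0.56176891 -0.18979535  0.17951326] [np.float64(13.9), np.float64(2.0)]
0 [ 0.5655 -0.2041  0.1816] delta [0.     0.0012 0.0022]
current axes z [ 0.244  0.933 -0.263] y [ 0.088 -0.292 -0.952]
```

View pics/w7.png

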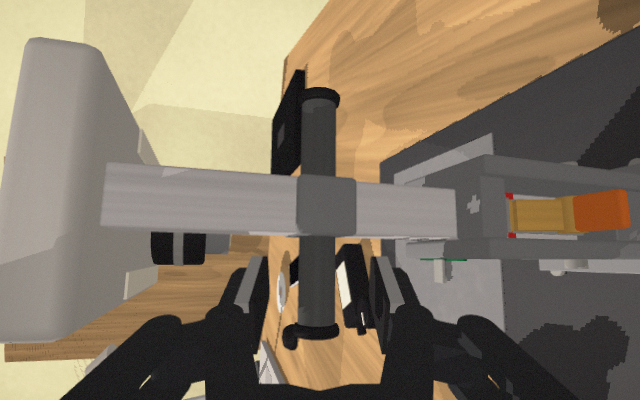

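The bar lies between the fingers, at column 317 with the jaw centre at 318. Closing.

Emit:
{"method": "jog_arm", "body": {
  "targets": [0, 0, 0, 0, 0, 0, 160, 0, 0, 0, 0, 0, 0, 200, 0, 0, 0, 0, 0, 0, 230, 0, 0, 0, 0, 0, 0, 240, 0, 0, 0, 0, 0, 0, 240],
  "squeeze": 40
}}

```text
clock: 17.3
eef_pos: [0.5655, -0.2047, 0.1812]
ee_rot: [-105.3, -8.9, -12.2]
wrist_force: [-3.0, -1.9, 10.3]
width: 0.172
finger_force: 38.9
```

```bash
python3 s.py; cat > m.py <<'E'
from h import *
s=env.state();from scipy.spatial.transform import Rotation as Ro
d=Ro.from_euler('xyz',s["ee_rot"],degrees=True).as_matrix()[:,2];print("grasp pt",(s["eef_pos"]+.006*d).round(4))
E
python3 m.py
```

```text
[ 41.9  56.4   2.5  89.7 -59.1  93.9 -19.3] [ 0.5655 -0.2047  0.1812] [-105.3   -8.9  -12.2] [-3.   -1.94 10.29] [0.779 0.029 0.41 ] 38.9231344149448 17.3
grasp pt [ 0.567  -0.1991  0.1797]
```

Emit:
{"method": "jog_arm", "body": {
  "targets": [0, 0, 0.005, 0, 0, 0, 240, 0, 0, 0.01, 0, 0, 0, 240, 0, 0, 0.015, 0, 0, 0, 240, 0, 0, 0.02, 0, 0, 0, 240, 0, 0, 0.025, 0, 0, 0, 240, 0, 0, 0.03, 0, 0, 0, 240, 0, 0, 0.03, 0, 0, 0, 240]
}}

```text
clock: 18.0
eef_pos: [0.5655, -0.2047, 0.2106]
ee_rot: [-105.4, -8.9, -12.2]
wrist_force: [-1.3, 0.8, -3.9]
width: 0.171
finger_force: 41.4
```

```bash
python3 s.py;python3 m.py; python3 - <<'E'
from h import *
F={n:cams.grab_frame(n) for n in("scene","top")};
for t in("stand","knob_grip","bar_grip","socket_top"):
    for n in F:
        r=landmark_of(t,n);print(t,n,[(np.round(a["at"]),round(a["confidence"],2)) for a in r[:1]])
E
```

```text
[ 41.8  54.    2.5  89.6 -59.2  95.1 -21.4] [ 0.5655 -0.2047  0.2106] [-105.4   -8.9  -12.2] [-1.31  0.83 -3.9 ] [-1.798  0.565  0.236] 41.41705892980099 18.0
grasp pt [ 0.567  -0.1991  0.2091]
stand scene [(array([300., 220.]), 0.83)]
stand top [(array([350., 212.]), 0.59)]
knob_grip scene [(array([300., 220.]), 0.68)]
knob_grip top [(array([318., 246.]), 0.44)]
bar_grip scene [(array([282., 147.]), 0.82)]
bar_grip top [(array([399., 202.]), 0.89)]
socket_top scene []
socket_top top [(array([388., 195.]), 0.98)]
```

Emit:
{"method": "jog_arm", "body": {
  "targets": [0, 0, 0.004, 0, 0, 0, 240, 0, 0, 0.008, 0, 0, 0, 240, 0, 0, 0.012, 0, 0, 0, 240, 0, 0, 0.0155, 0, 0, 0, 240, 0, 0, 0.0155, 0, 0, 0, 240, 0, 0, 0.0155, 0, 0, 0, 240]
}}

```text
clock: 19.1
eef_pos: [0.5656, -0.2047, 0.2255]
ee_rot: [-105.4, -8.9, -12.2]
wrist_force: [0.1, 0.3, -6.6]
width: 0.173
finger_force: 41.4
```

```bash
python3 s.py;python3 m.py; python3 - <<'E'
from h import *
f=cams.grab_frame("wrist");cv2.imwrite("pics/w8.png",cv2.resize(f["image"][100:360,180:640],None,fx=1.7,fy=1.7,interpolation=cv2.INTER_CUBIC))
E
```

```text
[ 41.8  52.8   2.5  89.4 -59.2  95.8 -22.6] [ 0.5656 -0.2047  0.2255] [-105.4   -8.9  -12.2] [ 0.06  0.26 -6.61] [-2.078  0.606  0.206] 41.36020079255104 19.1
grasp pt [ 0.567  -0.1991  0.2239]
```

View pics/w8.png

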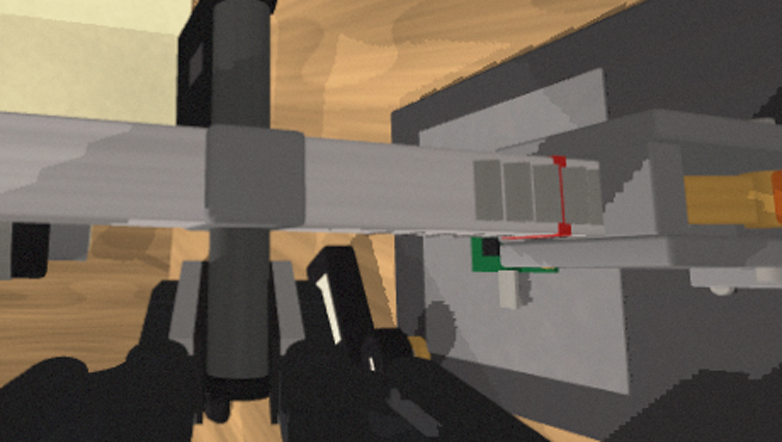

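The red band shows just above the socket at crop column 562, and the column is at about 64 mm. I'll lower it onto the pawl, then open and back out.

Emit:
{"method": "jog_arm", "body": {
  "targets": [0, 0, -0.001, 0, 0, 0, 240, 0, 0, -0.002, 0, 0, 0, 240, 0, 0, -0.003, 0, 0, 0, 240, 0, 0, -0.004, 0, 0, 0, 240, 0, 0, -0.004, 0, 0, 0, 240, 0, 0, -0.004, 0, 0, 0, 240]
}}

```text
clock: 19.75
eef_pos: [0.5656, -0.2047, 0.2217]
ee_rot: [-105.4, -8.9, -12.2]
wrist_force: [-3.0, -0.6, 3.0]
width: 0.171
finger_force: 40.1
```

```bash
python3 s.py;python3 m.py
```

```text
[ 41.8  53.1   2.5  89.5 -59.2  95.6 -22.3] [ 0.5656 -0.2047  0.2217] [-105.4   -8.9  -12.2] [-3.03 -0.63  3.  ] [-0.416  0.302  0.45 ] 40.09746719151735 19.75
grasp pt [ 0.5671 -0.1991  0.2201]
```

Emit:
{"method": "jog_arm", "body": {
  "targets": [0, 0, 0, 0, 0, 0, 180, 0, 0, 0, 0, 0, 0, 140, 0, 0, 0, 0, 0, 0, 120, 0, 0, 0, 0, 0, 0, 120, 0, 0, 0, 0, 0, 0, 120]
}}

```text
clock: 20.25
eef_pos: [0.5657, -0.2047, 0.2209]
ee_rot: [-105.4, -8.8, -12.2]
wrist_force: [-0.6, 0.6, -0.5]
width: 0.528
finger_force: 0.0
```

```bash
python3 s.py
```

```text
[ 41.8  53.1   2.5  89.5 -59.2  95.5 -22.3] [ 0.5657 -0.2047  0.2209] [-105.4   -8.8  -12.2] [-0.63  0.58 -0.52] [-1.002  0.259  0.027] 0.0 20.25
```

Emit:
{"method": "jog_arm", "body": {
  "targets": [-0.005, -0.019, 0.005, 0, 0, 0, 120, -0.012, -0.046, 0.013, 0, 0, 0, 120, -0.02, -0.075, 0.021, 0, 0, 0, 120, -0.028, -0.107, 0.03, 0, 0, 0, 120, -0.035, -0.14, 0.045, 0, 0, 0, 120, -0.035, -0.14, 0.045, 0, 0, 0, 120]
}}

```text
clock: 20.85
eef_pos: [0.529, -0.3495, 0.2665]
ee_rot: [-105.7, -8.9, -12.5]
wrist_force: [-0.7, 0.2, 0.4]
width: 0.53
finger_force: 0.0
```

```bash
python3 e.py pics/w9.png; python3 - <<'E'
import cv2;a=cv2.imread("pics/w9.png");print(a.shape)
from h import *
for n in("top","scene"):
    f=cams.grab_frame(n)
    for t in("knob_grip","can_center","brick_center","drive_center","tub_center"):
        print(n,t,[np.round(r["at"]) for r in landmark_of(t,n)[:1]])
E
```

```text
[ 50.6  56.2   4.5  71.7 -55.2 109.8 -30.1] [ 0.529  -0.3495  0.2665] [-105.7   -8.9  -12.5] [-0.7  0.2  0.4] 20.85
bar_grip wrist [324. 189.] 0.89 pred [368. 190.]
bar_grip scene [277. 145.] 0.62 pred [279. 159.]
bar_grip top [405. 203.] 0.84 pred [396. 202.]
socket_top wrist [423. 155.] 0.86 pred [419. 157.]
socket_top scene [271. 176.] 0.85 pred [273. 178.]
socket_top top [386. 194.] 0.63 pred [389. 194.]
[ 0.5662168  -0.20891047  0.22148618] [np.float64(1.7), np.float64(0.5)]
(400, 640, 3)
top knob_grip [array([317., 248.])]
top can_center [array([448., 196.])]
top brick_center [array([278., 251.])]
top drive_center [array([347., 211.])]
top tub_center [array([449., 198.])]
scene knob_grip [array([344., 220.])]
scene can_center [array([335., 175.])]
scene brick_center [array([372., 251.])]
scene drive_center [array([316., 174.])]
scene tub_center [array([243., 158.])]
```

View pics/w9.png

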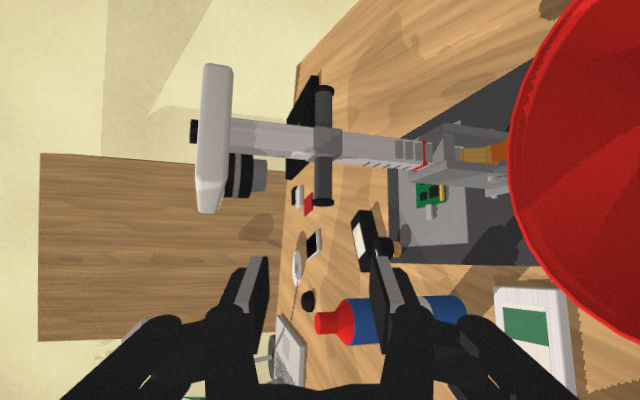

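The wrist view shows the red band just above the socket at (422,155). The bar triangulates to z = 0.2215, which is notch 6, and the arm is clear of everything. Handing in.

```bash
python3 -c "
from rig import env
print(env.close_job())"
```

```text
the job is handed in; nothing more can be done
None
```

I handed the job in at about 21 s with the knob at about 4.3 rad and the column let go on its pawl at the sixth notch (about 60 mm), but I did not measure the foot loads (the knob angle comes from its white line and the force rise near foot contact), I viewed 11 pictures where 10 were allowed, and the hand-in returned no verdict.

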